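# Dispense one terminal block from the lever feeder into its tilt-out bin

### The arm

A 6-joint arm with a two-finger parallel gripper is mounted at the origin on a cart in front of the work surface, level with it; the furniture and walls round the work are solid. World frame = base frame: x ahead of the robot, y to its left, z up, the work surface at z = 0. Lengths are in m, angles in rad, forces in N, time in s.
With the tool pointing down it reaches from about 0.275 to 0.975 m from the base axis. Payload 8.4 kg.
Tool frame: the origin (TCP) lies midway between the tips of the shut fingers; the grasp point (between the pads) lies 19 mm behind it; z points along the fingers, y is the line along which they close (so a half turn about z gives the same grasp; the last joint's range is limited). The gripper opens to 92 mm and grips with 3 to 60 N. Pads are 20 mm wide; open, the fingers measure 128 mm over their backs; the gripper's body (75 mm by 189 mm) begins 69 mm behind the grasp point.
Start: joints at [1.183, 0.353, 1.633, -0, 1.155, -0.002], TCP at [0.235, 0.579, 0.215] pointing down, gripper open.
Joint ranges: [-2.63, 2.63], [-0.92, 2.1], [0.06, 2.66], [-1.3, 4.44], [0, 2.69], [-3.02, 3.02]. Speed limits (rad/s): [2.22, 2.22, 2.79, 3.14, 3.14, 3.14].

### API

Orientations are given as a unit quaternion [w, x, y, z].
In Python, from station import status, optics, robot gives the robot as it stands. The module is installed in compiled form; this text tells all that it offers.
- The arm moves only by the tool send_rows, never from a script. Its argument "plan" is a list of rows, each an object of numbers: "dx", "dy", "dz": the shift along the tool's x, y, z in m; "twist": the turn about the tool's z in rad; "jaw": the closure, from 0 (fully open) to 1 (shut). In form: [{"dx": .., "dy": .., "dz": .., "twist": .., "jaw": ..}, ...]. A call has exactly 10 rows; each row is the pose to reach, as a shift and turn from the pose commanded when the call began, along the tool's axes at that moment; what a row does not reach only later rows make up. A row lasts 1/10 s, in which the tool goes at most 50 mm and 8.59 degrees, less where a joint would pass 70% of its speed; a pose out of reach is approached as far as the arm can. A call with a gripper value outside its range is refused whole. The fingers move at their own pace and stop on an object; "grip_force" is the grip in N (left out, the last holds). Time passes only in rows, so rows that repeat a pose let the fingers close, or fill a call up. It gives the time, the measured TCP pose, the force, the opening and the grip force at its end, in the units of the state.
- status.observe(): the state, without advancing time (a new reading comes with each control period).
- optics.read_camera(name): name is "side" or "top" or "wrist"; returns the picture (400x640x3 uint8, red, green, blue); there is no depth.
- optics.camera_params(name): a dict with "K" (3x3 intrinsics, pixels), "eye" and "rotation" of the camera in the world; the wrist camera has in their place "hand_eye" (4x4, takes a point from camera to tool coordinates, whose origin is the TCP and whose axes are the flange's). Camera axes: x right, y up, looking along -z (the intrinsics and any distortion apply to the point x, -y, -z); pixel columns grow to the right and rows downward; lengths in m; the calibration is good to about 2 mm. A picture is of the moment at which its call begins: read the wrist's pose just before it. camera_params takes no time and is no camera call.
- robot.close_job(): hands the job in; it is judged then, once.
The state is a dict: "time": time; "qpos": joint angles; "qvel": joint speeds; "joint_torque": joint torques, N m; "tool_pos": TCP position; "tool_rot": TCP orientation; "force": force on the tool from outside, world axes, zero at the start; "wrist_torque": the same for the moment, N m; "opening": finger opening in m; "gripper_force": force on a finger pad.
Only numpy, scipy, OpenCV 4.12 (cv2) and the standard library are available. Lean on these libraries where they do the work, as an engineer would, in place of code of your own. Each camera call takes 0.05 s, during which the arm holds its last target. There are 200 camera calls.

### The job

Stage one terminal block for the next board: tip the feeder's delivery bin fully forward to catch it, then swing the sprung advance lever all the way to its stop and let it spring right back, so that exactly one block slides down the chute into the bin and the next one drops to the bottom of the magazine. Then push the bin back until it clicks fully shut with the block inside, and leave the other things on the bench where they are.

Things in the scene. Friction and masses are not known exactly. Their poses are not given: they have to be found in the camera images.
- feeder: magazine feeder, fixed upright on the worktable: grey housing 141 deep, 94 wide, base plate 168 x 124, aluminium deck at 136 height, on it an upright aluminium magazine (62 wide, 28 deep, top at 248, front face 19 in front of the origin; all mm) with five stacked blocks. Origin under the base's centre; x to its back (the bin is in front, at -x), y to its left seen from the robot, z up
- lever (a joint): flat sprung steel arm above the deck, turning about the upright axis at point lever_pivot: 0 = home (handle to the back), 0.662 rad = stop (handle forward), clockwise from above; 1.6 N at the handle at home, 4.5 N at the stop, springs home when let go. It drives a pusher under the stack; the lowest block comes out only in the last 0.07 rad, the next drops as the lever comes home. One block a stroke
- lever_grip (a point): middle of the lever's upright round black handle, 20 mm across, from 163 to 212 mm height (this point at 190), 148 mm from the lever's axis, right (-y) of the housing; the arm's top below it is at 155 mm. From the feeder's origin it starts 110 mm to -y and 61 mm to +x and ends 91 mm to -y and 34 mm to -x; nothing of the feeder stands under its path. Turns with the lever
- lever_pivot (a point): on the upright axis of the lever, axes as the feeder's
- bin (a joint): tilt-out bin in the feeder's front below the chute, turning about a level axis (feeder's y) at point bin_pivot: 0 = shut, panel upright; 0.785 rad = fully forward at its stop, where its weight keeps it. A ball catch clicks within 0.1 rad of shut: about 3 N at the tab to leave or enter it. 0.22 kg. Panel 94 mm wide, 4 thick, 14 to 118 mm high when shut; inside 71 wide, 72 deep, back wall 36 high
- bin_tab (a point): middle of the bin's black pull tab, an upright fin 10 mm thick (along the feeder's y) that rises forward and up from the middle of the front panel, to pinch from above by its flat sides. When shut this point is 25 mm in front of and 103 mm above bin_pivot, 7 mm above the panel's top edge and 21 mm in front of the panel, 15 mm below the tab's top, 13 mm behind its nose. Moves and turns with the bin
- bin_pivot (a point): on the bin's level pivot axis, 22 mm above the worktable, in the middle of its width, on the inner face of the front panel and at the level of the bin's inner floor; fixed to the feeder, axes as the feeder's
- chute_end (a point): middle of the lower edge of the polished 45 degree chute, 56 mm wide, 98 mm high, that leads from the magazine's foot forward over the bin's mouth; fixed to the feeder, axes as the feeder's
- magazine_floor (a point): centre of the magazine's floor (deck height, 136 mm), where the lowest block stands; fixed to the feeder, axes as the feeder's
- block_a: the lowest terminal block in the magazine, the one to be delivered: a green screw terminal strip 18 x 50 x 16 mm (long side along the feeder's y), 0.03 kg; origin under its centre
- block_b: the next terminal block above it, the same kind, at the start 16 mm higher; it must end on the magazine's floor; origin under its centre
- pcb_supply: bystander, loose on the worktable: open power-supply circuit board, 124 x 177 mm, up to 98 mm high (a lead stands up from it); origin under its centre
- solder_spool: bystander, loose on the worktable: spool of solder wire standing on its flange, 55 mm across, 40 mm high; origin under its centre
- transformer_loose: bystander, loose on the worktable: small open transformer, 37 x 41 x 30 mm; origin under its centre
- mains_capacitor: bystander, loose on the worktable: brown capacitor can lying on its side, 30 mm across, 56 mm long; origin under its centre
- heat_sink: bystander, loose on the worktable: black finned heat sink, 40 x 50 x 25 mm; origin under its centre
- module_green: bystander, loose on the worktable: small circuit module, 50 x 68 x 8 mm; origin under its centre
- screwdriver_blue: bystander, loose on the worktable: screwdriver, 160 mm long, 23 mm across the handle; origin under its centre

How it is judged:
By the outcome, as a careful person would: the job done as asked, in the order asked, and still so for the second after the job is handed in, with the robot touching nothing.
It also fails if it takes over 64 s, if anything falls off the work surface, if the arm or the gripper's body presses on something with over 40 N, if the wrist force passes 120 N, or if a joint passes its speed limit or range.

## Working session

There is one attempt and no reset: what is moved stays moved. The work goes in short steps, Python scripts to look and compute and a tool call to move; the robot and the scene stay as the last step left them, time stands still between calls to the robot, and variables do not carry over. Pictures are saved under pics/ and viewed, at most 10 in all, crops included, and the job is handed in when it is done.

Besides the shell and the picture viewer there is one more tool, called as a command line: name --argument value ..., lists and objects as JSON in quotes. send_rows: Moves the arm, as the interface text tells. Its arguments: {"type":"object","properties":{"plan":{"type":"array","items":{"type":"object","properties":{"dx":{"type":"number"},"dy":{"type":"number"},"dz":{"type":"number"},"twist":{"type":"number"},"jaw":{"type":"number"}}}},"grip_force":{"type":"number"}},"required":["plan"]}

```bash
mkdir -p pics; python3 - <<'E'
from station import status, optics, robot
import cv2
s=status.observe(); print(s)
for n in("top","side"):
    cv2.imwrite(f"pics/{n}0.png",optics.read_camera(n)[:,:,::-1]); p=optics.camera_params(n); print(n,p)
print(optics.camera_params("wrist"))
E
```

```text
{'time': 0.0, 'qpos': array([ 1.18259995e+00,  3.53675025e-01,  1.63410612e+00,  4.84443313e-05,
        1.15518726e+00, -2.42078417e-03]), 'qvel': array([-0.00079764, -0.00032351, -0.00073235, -0.00107721,  0.00018482,
        0.00027696]), 'joint_torque': array([ 3.41939063e-03, -5.93868542e+01, -3.34223878e+01,  7.01133697e-02,
        2.31865811e-02, -6.83409212e-05]), 'tool_pos': array([0.23498933, 0.57862384, 0.21385889]), 'tool_rot': array([-1.55228570e-04,  1.91703502e-01,  9.81452645e-01, -6.70502499e-04]), 'force': array([-0.39083427,  0.08188584,  0.18525352]), 'wrist_torque': array([ 0.00371107,  0.00905416, -0.00633575]), 'gripper_force': 0.0, 'opening': 0.09193434841460285}
top {'K': array([[366.96208439,   0.        , 322.07365413],
       [  0.        , 366.96208439, 198.39874363],
       [  0.        ,   0.        ,   1.        ]]), 'eye': array([0.39349207, 0.05391453, 1.02263007]), 'rotation': array([-0.69587682, -0.06445453,  0.0486265 ,  0.71360811])}
side {'K': array([[436.67904863,   0.        , 317.46394163],
       [  0.        , 436.67904863, 193.95825302],
       [  0.        ,   0.        ,   1.        ]]), 'eye': array([ 0.43754718, -0.96352308,  0.6389682 ]), 'rotation': array([ 0.84598308,  0.53058579, -0.01878753, -0.04937988])}
{'K': array([[299.18234278,   0.        , 316.3858306 ],
       [  0.        , 299.18234278, 194.68826645],
       [  0.        ,   0.        ,   1.        ]]), 'hand_eye': array([[ 1.13425918e-03,  9.68098457e-01,  2.50567538e-01,
         7.09152466e-02],
       [ 9.99999336e-01, -1.04683027e-03, -4.82199950e-04,
         1.18460955e-03],
       [-2.04515343e-04,  2.50567919e-01, -9.68099001e-01,
        -1.69036191e-01],
       [ 0.00000000e+00,  0.00000000e+00,  0.00000000e+00,
         1.00000000e+00]])}
```

View pics/top0.png

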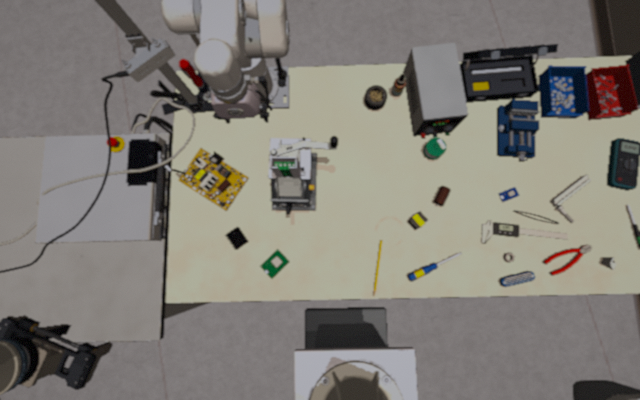

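View pics/side0.png

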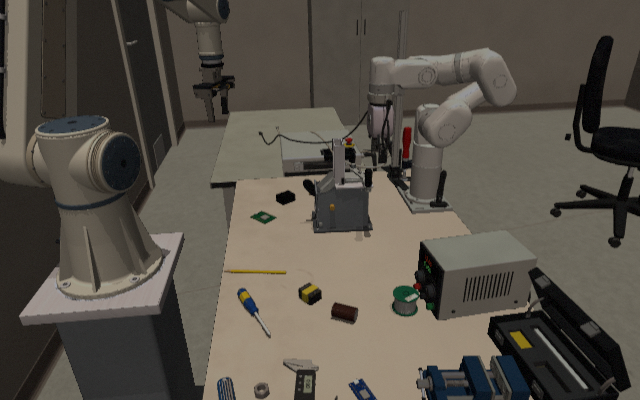

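The top view shows the feeder near (292,175), with the handle at about (333,143), the tab at (290,212), and the robot base at the bottom. Next I'll enlarge both views.

```bash
python3 - <<'E'
import cv2,numpy as np
a=cv2.imread("pics/top0.png")[125:225,250:350]; b=cv2.imread("pics/side0.png")[130:240,290:390]
A=cv2.resize(a,(400,400),interpolation=cv2.INTER_CUBIC) 
A=cv2.resize(a,None,fx=4,fy=4,interpolation=cv2.INTER_CUBIC);B=cv2.resize(b,None,fx=4,fy=4,interpolation=cv2.INTER_CUBIC)
o=np.zeros((440,800,3),np.uint8);o[:400,:400]=A;o[:,400:]=B
o=cv2.convertScaleAbs(o,alpha=1.3,beta=10)
cv2.imwrite("pics/crop0.png",o)
E
```

```text
(no output)
```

View pics/crop0.png

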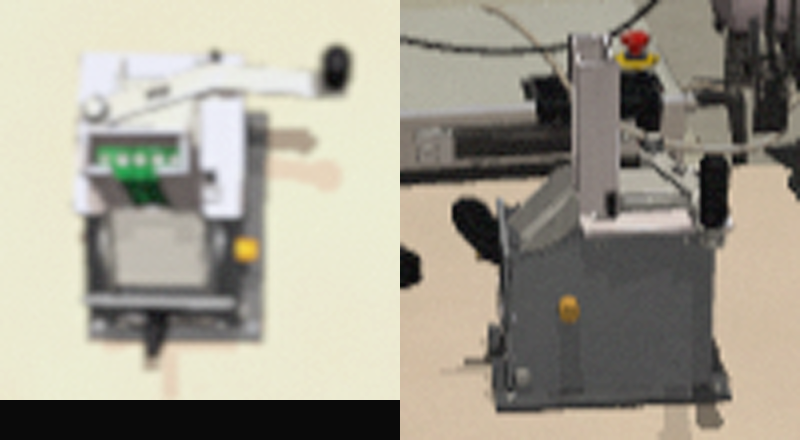

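Crop positions (top view): base corners (90,338), (262,340) and (264,112), handle top (337,60), tab nose (152,365), panel top edge v≈300. Side view: base corners (497,410) and (730,400), handle middle (714,190). Next is fitting the feeder pose.

```bash
cat > h.py <<'E'
import numpy as np
from scipy.spatial.transform import Rotation as R
from station import status, optics
q2R=lambda q:R.from_quat([q[1],q[2],q[3],q[0]])
def proj(P,name,s=None):
    p=optics.camera_params(name); P=np.atleast_2d(P)
    if name=="wrist":
        s=s or status.observe(); t=q2R(s["tool_rot"]).inv().apply(P-s["tool_pos"])
        H=p["hand_eye"]; c=(t-H[:3,3])@H[:3,:3]
    else: c=q2R(p["rotation"]).inv().apply(P-p["eye"])
    c=c*[1,-1,-1]; u=c@p["K"].T
    return u[:,:2]/u[:,2:]
E
python3 - <<'E'
from h import *
from scipy.optimize import least_squares
F=[(-84,62,3),(-84,-62,3),(84,-62,3),(61,-110,212),]
tp=[(90,338),(262,340),(264,112),(337,60)]
F2=[(-84,-62,0),(84,-62,0),(61,-110,188)]; sp=[(497,410),(730,400),(714,190)]
F=np.array(F)/1e3;F2=np.array(F2)/1e3
tp=np.array(tp)/4+[250,125]; sp=(np.array(sp)-[400,0])/4+[290,130]
W=lambda v,f:R.from_euler('z',v[2]).apply(f)+[v[0],v[1],0]
def res(v):
    return np.r_[(proj(W(v,F),"top")-tp).ravel(),(proj(W(v,F2),"side")-sp).ravel()]
r=least_squares(res,[.45,.13,0],loss='soft_l1'); print(r.x,res(r.x).round(1))
v=r.x
def crop(p,n): return ((p-[250,125])*4 if n=="top" else (p-[290,130])*4+[400,0]).round(0).tolist()
T=[(-.019,.031,.248),(-.019,-.031,.248),(.009,.031,.248),(.0705,.047,.136),(.0705,-.047,.136)]
print(crop(proj(W(v,T),"top"),"top"),crop(proj(W(v,T),"side"),"side"))
for px in (-.070,-.075,-.08):
  b=np.array([px,0,.022]); T=b+[(-.002,.047,.096),(-.002,-.047,.096),(-.025,0,.118),(-.038,0,.11)]
  print(px,crop(proj(W(v,T),"top"),"top"),crop(proj(W(v,T),"side"),"side"))
E
```

```text
[ 0.61024416  0.15278499 -0.0510694 ] [-1.4  0.4 -0.4  1.   0.9 -0.  -0.2 -2.5 -0.8  1.1  0.   0.9  0.7 -0.1]
[[74.0, 165.0], [188.0, 167.0], [77.0, 115.0], [86.0, 70.0], [235.0, 73.0]] [[573.0, 34.0], [581.0, 64.0], [613.0, 32.0], [694.0, 168.0], [714.0, 222.0]]
-0.07 [[79.0, 298.0], [229.0, 301.0], [148.0, 331.0], [149.0, 354.0]] [[500.0, 198.0], [506.0, 254.0], [470.0, 198.0], [451.0, 209.0]]
-0.075 [[79.0, 306.0], [229.0, 309.0], [148.0, 339.0], [149.0, 362.0]] [[493.0, 199.0], [499.0, 254.0], [462.0, 199.0], [444.0, 210.0]]
-0.08 [[79.0, 314.0], [229.0, 317.0], [148.0, 348.0], [148.0, 370.0]] [[486.0, 199.0], [492.0, 255.0], [455.0, 199.0], [437.0, 210.0]]
```

```bash
cat >> h.py <<'E'
V=[0.6102,0.1528,-0.051]; PX=-.070   # feeder pose, bin pivot x
def W(f,v=None): v=v or V; return R.from_euler('z',v[2]).apply(f)+[v[0],v[1],0]
def delta(P,yaw=None):
    "tool-frame shift to world P; twist so that tool y heads to world yaw"
    s=status.observe(); r=q2R(s["tool_rot"]); m=r.as_matrix()
    d=r.inv().apply(np.array(P)-s["tool_pos"]); tw=0
    if yaw is not None:
        h=np.arctan2(m[1,1],m[0,1]); tw=-((yaw-h+np.pi)%(2*np.pi)-np.pi)
    print("shift mm",(d*1e3).round(1),"twist",round(tw,3),"t",round(s["time"],2),"F",s["force"].round(1),"open",round(s["opening"],4),"q6",s["qpos"].round(2))
E
python3 -c "
from h import *
delta([.48,.16,.36],np.pi/2+V[2])"
```

```text
shift mm [-384.5 -295.9 -145.7] twist -0.335 t 0.1 F [0.2 0.7 0.2] open 0.0918 q6 [ 1.18  0.35  1.63 -0.    1.16 -0.  ]
```

send_rows --plan '[{"dz": -0.04}, {"dz": -0.08, "dx": -0.01, "dy": -0.01}, {"dz": -0.12, "dx": -0.03, "dy": -0.025, "twist": -0.05}, {"dz": -0.14, "dx": -0.06, "dy": -0.05, "twist": -0.1}, {"dz": -0.146, "dx": -0.095, "dy": -0.075, "twist": -0.15}, {"dz": -0.146, "dx": -0.13, "dy": -0.1, "twist": -0.2}, {"dz": -0.146, "dx": -0.165, "dy": -0.127, "twist": -0.25}, {"dz": -0.146, "dx": -0.2, "dy": -0.155, "twist": -0.3}, {"dz": -0.146, "dx": -0.235, "dy": -0.182, "twist": -0.335}, {"dz": -0.146, "dx": -0.27, "dy": -0.21, "twist": -0.335}]'

```text
schema error: expected keys dx, dy, dz, twist, jaw
```

```bash
python3 -c "
from h import *
delta([.48,.16,.36],np.pi/2+V[2])"
```

```text
shift mm [-384.5 -295.9 -145.7] twist -0.335 t 0.1 F [0.2 0.7 0.2] open 0.0918 q6 [ 1.18  0.35  1.63 -0.    1.16 -0.  ]
```

send_rows --plan '[{"dz": -0.04, "dx": 0, "dy": 0, "twist": 0, "jaw": 0}, {"dz": -0.08, "dx": -0.01, "dy": -0.01, "twist": 0, "jaw": 0}, {"dz": -0.12, "dx": -0.03, "dy": -0.025, "twist": -0.05, "jaw": 0.2}, {"dz": -0.14, "dx": -0.06, "dy": -0.05, "twist": -0.1, "jaw": 0.4}, {"dz": -0.146, "dx": -0.095, "dy": -0.075, "twist": -0.15, "jaw": 0.5}, {"dz": -0.146, "dx": -0.13, "dy": -0.1, "twist": -0.2, "jaw": 0.5}, {"dz": -0.146, "dx": -0.165, "dy": -0.127, "twist": -0.25, "jaw": 0.5}, {"dz": -0.146, "dx": -0.2, "dy": -0.155, "twist": -0.3, "jaw": 0.5}, {"dz": -0.146, "dx": -0.235, "dy": -0.182, "twist": -0.335, "jaw": 0.5}, {"dz": -0.146, "dx": -0.27, "dy": -0.21, "twist": -0.335, "jaw": 0.5}]'

```text
time: 1.1
tool_pos: [0.4067, 0.2812, 0.3604]
tool_rot: [-0.0, 0.025, 1.0, -0.0]
force: [0.9, 0.2, -0.0]
opening: 0.0457
gripper_force: 0.0
```

```bash
python3 -c "
from h import *
delta([.48,.16,.36],np.pi/2+V[2])"
```

```text
shift mm [ -79.2 -117.4    0.4] twist 0.002 t 1.1 F [ 0.9  0.2 -0. ] open 0.0457 q6 [ 0.6   0.03  1.71 -0.    1.4  -0.92]
```

send_rows --plan '[{"dx": -0.013, "dy": -0.02, "dz": 0, "twist": 0, "jaw": 0.5}, {"dx": -0.03, "dy": -0.045, "dz": 0, "twist": 0, "jaw": 0.5}, {"dx": -0.046, "dy": -0.07, "dz": 0, "twist": 0, "jaw": 0.5}, {"dx": -0.06, "dy": -0.09, "dz": 0, "twist": 0, "jaw": 0.5}, {"dx": -0.07, "dy": -0.107, "dz": 0, "twist": 0, "jaw": 0.5}, {"dx": -0.075, "dy": -0.115, "dz": 0, "twist": 0, "jaw": 0.5}, {"dx": -0.075, "dy": -0.115, "dz": 0, "twist": 0, "jaw": 0.5}, {"dx": -0.075, "dy": -0.115, "dz": 0, "twist": 0, "jaw": 0.5}, {"dx": -0.075, "dy": -0.115, "dz": 0, "twist": 0, "jaw": 0.5}, {"dx": -0.075, "dy": -0.115, "dz": 0, "twist": 0, "jaw": 0.5}]'

```text
time: 2.1
tool_pos: [0.475, 0.165, 0.3606]
tool_rot: [-0.0, 0.025, 1.0, 0.0]
force: [-0.8, 0.9, -0.6]
opening: 0.0457
gripper_force: 0.0
```

```bash
python3 - <<'E'
from h import *
import cv2
s=status.observe(); im=optics.read_camera("wrist")[:,:,::-1]
print(s["tool_pos"],s["tool_rot"])
cv2.imwrite("pics/w1.png",im)
print(proj(W([(-.019,.031,.248),(-.019,-.031,.248),(-.072,.047,.118),(-.072,-.047,.118),(-.095,0,.14),(-.108,0,.125),(.061,-.11,.212)]),"wrist",s).round(0).tolist())
cv2.imwrite("pics/w1b.png",cv2.resize(im,(800,500)))
E
```

```text
[0.4750354  0.16496217 0.36056722] [-6.33414845e-05  2.48735077e-02  9.99690601e-01  8.47705051e-05]
[[339.0, 298.0], [281.0, 298.0], [344.0, 213.0], [279.0, 213.0], [311.0, 202.0], [311.0, 190.0], [223.0, 338.0]]
```

View pics/w1b.png

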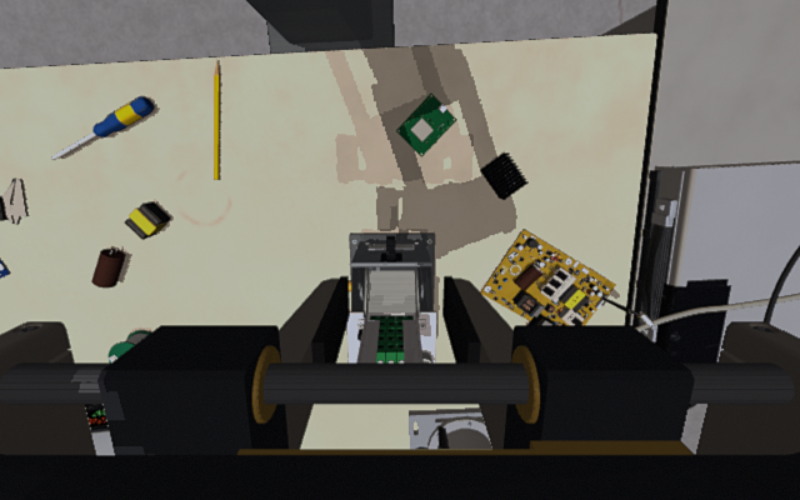

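The wrist view shows the feeder at (390,300) in the 1.25x picture, with the tab near (391,245) between the fingers. I'll enlarge it and overlay the model.

```bash
python3 - <<'E'
import cv2
im=cv2.imread("pics/w1.png")[175:295,265:365]
cv2.imwrite("pics/w1c.png",cv2.convertScaleAbs(cv2.resize(im,None,fx=5,fy=5,interpolation=cv2.INTER_CUBIC),alpha=1.4,beta=25))
E
```

```text
(no output)
```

View pics/w1c.png

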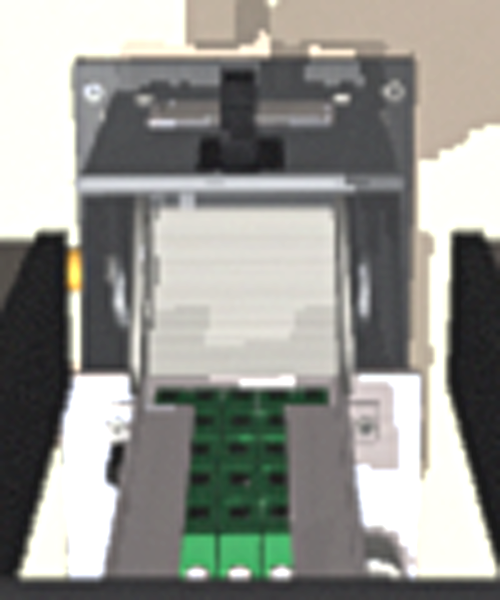

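Crop readings: base front corners (77,58) and (412,58), panel edge from (78,183) to (405,183), tab centred at u=238 with its nose at v≈70, block column centred at u=238. I'll refit with all three cameras.

```bash
python3 - <<'E'
from h import *
from scipy.optimize import least_squares
s=dict(tool_pos=np.array([.4750354,.16496217,.36056722]),tool_rot=np.array([-6.3e-5,.02487,.99969,8.5e-5]))
mm=lambda a:np.array(a)/1e3
tF=mm([(-84,62,3),(-84,-62,3),(84,-62,3),(61,-110,212)]); tp=np.array([(90,338),(262,340),(264,112),(337,60)])/4+[250,125]
sF=mm([(-84,-62,0),(84,-62,0),(61,-110,188)]); sp=(np.array([(497,410),(730,400),(714,190)])-[400,0])/4+[290,130]
wF=mm([(-84,-62,4),(-84,62,4)]); wp=np.array([(77,58),(412,58)])/5+[265,175]
def res(v):
    px=v[3]; pan=np.array([(px-.002,-.047,.118),(px-.002,.047,.118)]); pw=np.array([(78,183),(405,183)])/5+[265,175]
    pt=np.array([(88,297),(235,303)])/4+[250,125]; nose=np.array([(px-.038,0,.123)])
    w=list(v[:3])
    return np.r_[(proj(W(tF,w),"top")-tp).ravel(),(proj(W(sF,w),"side")-sp).ravel(),(proj(W(wF,w),"wrist",s)-wp).ravel()*2,
      (proj(W(pan[::-1],w),"top")-pt).ravel()*.7,(proj(W(pan,w),"wrist",s)-pw).ravel()*2,(proj(W(nose,w),"wrist",s)-[312.6,189]).ravel()]
r=least_squares(res,[.61,.153,-.05,-.07],loss='soft_l1'); print(r.x,res(r.x).round(1))
V=list(r.x[:3]); px=r.x[3]
print("tab",W(np.array([px-.025,0,.125]),V),"open tab",W(np.array([px-.0905,0,.0772]),V),"handle",W(mm([(61,-110,190),(-34,-91,190)]),V),"pivot",W(np.array([px,0,.022]),V))
E
```

```text
[ 0.60946186  0.15490712 -0.05118585 -0.07131278] [-2.2  0.7 -1.1  1.3  0.2  0.3 -1.1 -2.1 -1.1  0.7 -0.4  0.5  0.3 -0.4
 -2.3  0.1  1.3  0.5 -2.1  0.7 -1.6  0.3 -0.4  0.1 -0.8  0.4  0.4 -0.8]
tab [0.51327522 0.15983482 0.125     ] open tab [0.44786101 0.16318603 0.0772    ] handle [[0.66475399 0.04193021 0.19      ]
 [0.57085051 0.06576586 0.19      ]] pivot [0.53824248 0.15855573 0.022     ]
```

send_rows --plan '[{"dx": -0.015, "dy": -0.001, "dz": 0.02, "twist": 0, "jaw": 0.5}, {"dx": -0.03, "dy": -0.003, "dz": 0.05, "twist": 0, "jaw": 0.5}, {"dx": -0.0335, "dy": -0.0033, "dz": 0.085, "twist": 0, "jaw": 0.5}, {"dx": -0.0335, "dy": -0.0033, "dz": 0.12, "twist": 0, "jaw": 0.5}, {"dx": -0.0335, "dy": -0.0033, "dz": 0.155, "twist": 0, "jaw": 0.5}, {"dx": -0.0335, "dy": -0.0033, "dz": 0.185, "twist": 0, "jaw": 0.5}, {"dx": -0.0335, "dy": -0.0033, "dz": 0.21, "twist": 0, "jaw": 0.5}, {"dx": -0.0335, "dy": -0.0033, "dz": 0.23, "twist": 0, "jaw": 0.5}, {"dx": -0.0335, "dy": -0.0033, "dz": 0.244, "twist": 0, "jaw": 0.5}, {"dx": -0.0335, "dy": -0.0033, "dz": 0.25, "twist": 0, "jaw": 0.5}]'

```text
time: 3.15
tool_pos: [0.5081, 0.1593, 0.1094]
tool_rot: [-0.001, 0.025, 1.0, -0.0]
force: [0.1, -0.3, 1.1]
opening: 0.0462
gripper_force: 0.0
```

```bash
python3 - <<'E'
from h import *
import cv2
delta([.508,.160,.110])
im=optics.read_camera("wrist")[130:290,220:420,::-1]
cv2.imwrite("pics/w2.png",cv2.convertScaleAbs(cv2.resize(im,None,fx=3.5,fy=3.5,interpolation=cv2.INTER_CUBIC),alpha=1.4,beta=25))
E
```

```text
shift mm [ 0.1  0.6 -0.6] twist 0 t 3.15 F [ 0.1 -0.3  1.1] open 0.0462 q6 [ 0.3   0.34  1.92  0.    0.88 -1.22]
```

View pics/w2.png

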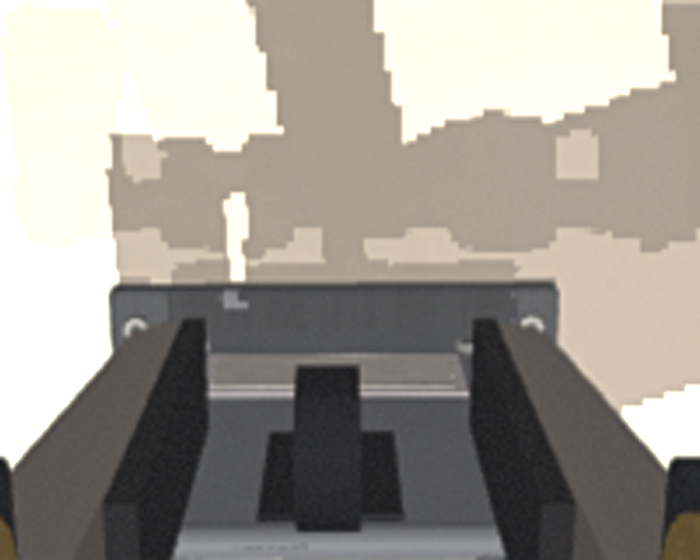

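The tab sits between the pads at u≈328, about 2 mm off-centre to -y. I'll correct that and pinch.

send_rows --plan '[{"dx": 0, "dy": -0.002, "dz": 0, "twist": 0, "jaw": 0.6}, {"dx": 0, "dy": -0.002, "dz": 0, "twist": 0, "jaw": 0.75}, {"dx": 0, "dy": -0.002, "dz": 0, "twist": 0, "jaw": 0.85}, {"dx": 0, "dy": -0.002, "dz": 0, "twist": 0, "jaw": 1}, {"dx": 0, "dy": -0.002, "dz": 0, "twist": 0, "jaw": 1}, {"dx": 0, "dy": -0.002, "dz": 0, "twist": 0, "jaw": 1}, {"dx": 0, "dy": -0.002, "dz": 0, "twist": 0, "jaw": 1}, {"dx": 0, "dy": -0.002, "dz": 0, "twist": 0, "jaw": 1}, {"dx": 0, "dy": -0.002, "dz": 0, "twist": 0, "jaw": 1}, {"dx": 0, "dy": -0.002, "dz": 0, "twist": 0, "jaw": 1}]' --grip_force 15

```text
time: 4.2
tool_pos: [0.5089, 0.1575, 0.111]
tool_rot: [0.0, 0.025, 1.0, 0.0]
force: [-1.7, 1.9, 5.4]
opening: 0.0098
gripper_force: 15.0
```

```bash
python3 - <<'E'
from h import *
delta([.508,.160,.110])
s=status.observe(); piv=np.array([.53824,.15856,.022])
g=s["tool_pos"]+[0,0,.019]-piv; f=-g[0]/np.cos(.051)+.0; f=-(R.from_euler('z',.0512).apply(g))[0]; u=g[2]
print("fwd,up",f,u)
for a in np.linspace(0,.785,11)[1:]:
    c,s_=np.cos(a),np.sin(a); print(round(a,2),"dx",round(f*c+u*s_-f,4),"dz",round(-(u*c-f*s_-u),4))
E
```

```text
shift mm [1.  2.4 1. ] twist 0 t 4.2 F [-1.7  1.9  5.4] open 0.0098 q6 [ 0.3   0.34  1.92  0.    0.88 -1.22]
fwd,up 0.02927462213588902 0.10804822512229328
0.08 dx 0.0084 dz 0.0026
0.16 dx 0.0165 dz 0.0059
0.24 dx 0.0244 dz 0.0098
0.31 dx 0.0319 dz 0.0143
0.39 dx 0.0391 dz 0.0194
0.47 dx 0.0458 dz 0.025
0.55 dx 0.0521 dz 0.0312
0.63 dx 0.0579 dz 0.0378
0.71 dx 0.0631 dz 0.0449
0.78 dx 0.0678 dz 0.0523
```

send_rows --plan '[{"dx": 0.004, "dy": 0, "dz": 0.0012, "twist": 0, "jaw": 1}, {"dx": 0.0084, "dy": 0, "dz": 0.0026, "twist": 0, "jaw": 1}, {"dx": 0.0125, "dy": 0, "dz": 0.0042, "twist": 0, "jaw": 1}, {"dx": 0.0165, "dy": 0, "dz": 0.0059, "twist": 0, "jaw": 1}, {"dx": 0.0205, "dy": 0, "dz": 0.0078, "twist": 0, "jaw": 1}, {"dx": 0.0244, "dy": 0, "dz": 0.0098, "twist": 0, "jaw": 1}, {"dx": 0.0282, "dy": 0, "dz": 0.012, "twist": 0, "jaw": 1}, {"dx": 0.0319, "dy": 0, "dz": 0.0143, "twist": 0, "jaw": 1}, {"dx": 0.0355, "dy": 0, "dz": 0.0168, "twist": 0, "jaw": 1}, {"dx": 0.0391, "dy": 0, "dz": 0.0194, "twist": 0, "jaw": 1}]'

```text
time: 5.2
tool_pos: [0.4692, 0.1593, 0.0909]
tool_rot: [-0.0, 0.025, 1.0, 0.0]
force: [1.0, 3.3, 2.0]
opening: 0.0099
gripper_force: 15.0
```

send_rows --plan '[{"dx": 0.0034, "dy": 0, "dz": 0.0027, "twist": 0, "jaw": 1}, {"dx": 0.0067, "dy": 0, "dz": 0.0056, "twist": 0, "jaw": 1}, {"dx": 0.0099, "dy": 0, "dz": 0.0086, "twist": 0, "jaw": 1}, {"dx": 0.013, "dy": 0, "dz": 0.0118, "twist": 0, "jaw": 1}, {"dx": 0.016, "dy": 0, "dz": 0.015, "twist": 0, "jaw": 1}, {"dx": 0.0188, "dy": 0, "dz": 0.0184, "twist": 0, "jaw": 1}, {"dx": 0.0215, "dy": 0, "dz": 0.0219, "twist": 0, "jaw": 1}, {"dx": 0.024, "dy": 0, "dz": 0.0255, "twist": 0, "jaw": 1}, {"dx": 0.0264, "dy": 0, "dz": 0.0292, "twist": 0, "jaw": 1}, {"dx": 0.0287, "dy": 0, "dz": 0.0329, "twist": 0, "jaw": 1}]'

```text
time: 6.2
tool_pos: [0.4406, 0.1606, 0.058]
tool_rot: [-0.0, 0.025, 1.0, -0.0]
force: [-0.3, 1.1, 19.2]
opening: 0.0102
gripper_force: 15.0
```

send_rows --plan '[{"dx": 0, "dy": 0, "dz": 0, "twist": 0, "jaw": 0.6}, {"dx": 0, "dy": 0, "dz": 0, "twist": 0, "jaw": 0.5}, {"dx": 0, "dy": 0, "dz": 0, "twist": 0, "jaw": 0.5}, {"dx": 0, "dy": 0, "dz": -0.01, "twist": 0, "jaw": 0.5}, {"dx": 0, "dy": 0, "dz": -0.035, "twist": 0, "jaw": 0.5}, {"dx": 0, "dy": 0, "dz": -0.07, "twist": 0, "jaw": 0.5}, {"dx": 0, "dy": 0, "dz": -0.11, "twist": 0, "jaw": 0.5}, {"dx": 0, "dy": 0, "dz": -0.15, "twist": 0, "jaw": 0.5}, {"dx": 0, "dy": 0, "dz": -0.19, "twist": 0, "jaw": 0.5}, {"dx": 0, "dy": 0, "dz": -0.23, "twist": 0, "jaw": 0.5}]'

```text
time: 7.2
tool_pos: [0.4405, 0.1604, 0.2909]
tool_rot: [0.0, 0.025, 1.0, 0.0]
force: [0.2, 0.7, -0.2]
opening: 0.0461
gripper_force: 0.0
```

```bash
python3 - <<'E'
from h import *
import cv2
delta([.660,.042,.32],np.pi-.0512)
s=status.observe()
im=optics.read_camera("wrist")[150:330,220:420,::-1]; im2=optics.read_camera("side")[130:240,290:390,::-1]
o=np.zeros((440,800,3),np.uint8); a=cv2.resize(im,(400,360)); o[:360,:400]=a; o[:,400:]=cv2.resize(im2,None,fx=4,fy=4,interpolation=cv2.INTER_CUBIC)
cv2.imwrite("pics/w3.png",cv2.convertScaleAbs(o,alpha=1.4,beta=25))
E
```

```text
shift mm [-225.3 -107.1  -28.9] twist -1.571 t 7.2 F [ 0.2  0.7 -0.2] open 0.0461 q6 [ 0.35  0.03  1.86 -0.    1.25 -1.17]
```

View pics/w3.png

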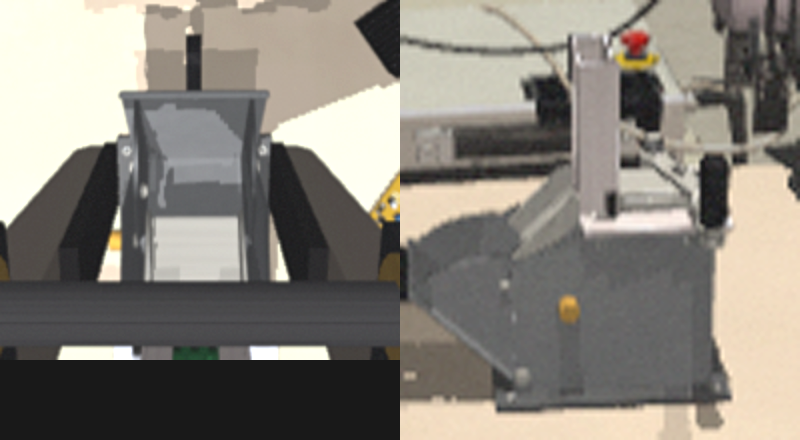

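The bin is fully forward in the wrist and side views. Next I'll go above the handle, turning +90° to stay within the last joint's range.

send_rows --plan '[{"dx": -0.01, "dy": -0.01, "dz": -0.02, "twist": 0.12, "jaw": 0.5}, {"dx": -0.03, "dy": -0.03, "dz": -0.03, "twist": 0.26, "jaw": 0.5}, {"dx": -0.055, "dy": -0.05, "dz": -0.03, "twist": 0.4, "jaw": 0.5}, {"dx": -0.08, "dy": -0.07, "dz": -0.03, "twist": 0.54, "jaw": 0.5}, {"dx": -0.11, "dy": -0.09, "dz": -0.03, "twist": 0.68, "jaw": 0.5}, {"dx": -0.14, "dy": -0.105, "dz": -0.03, "twist": 0.82, "jaw": 0.5}, {"dx": -0.17, "dy": -0.107, "dz": -0.03, "twist": 0.96, "jaw": 0.5}, {"dx": -0.195, "dy": -0.107, "dz": -0.03, "twist": 1.1, "jaw": 0.5}, {"dx": -0.215, "dy": -0.107, "dz": -0.03, "twist": 1.24, "jaw": 0.5}, {"dx": -0.225, "dy": -0.107, "dz": -0.03, "twist": 1.38, "jaw": 0.5}]'

```text
time: 8.3
tool_pos: [0.6612, 0.042, 0.3174]
tool_rot: [-0.0, 0.658, 0.753, -0.0]
force: [0.0, 1.3, 0.5]
opening: 0.0458
gripper_force: 0.0
```

```bash
python3 - <<'E'
from h import *
delta([.6648,.0419,.174],-.0512)
a=np.array([61,-110.]);b=np.array([-34,-91.]);m=(a+b)/2;d=(b-a)/np.linalg.norm(b-a)
h=148*np.cos(.331); n=np.array([-d[1],d[0]]); 
p=m+n*h; p=p if p[1]>m[1] else m-n*h
print("pivot",p)
for t in np.linspace(0,.69,24)[1:]:
    c,s=np.cos(-t),np.sin(-t); r=a-p; print(round(t,3),(np.array([[c,-s],[s,c]])@r-r).round(1),end=' ')
E
```

```text
shift mm [ -0.6   3.7 143.4] twist 0.185 t 8.3 F [0.  1.3 0.5] open 0.0458 q6 [ 0.06  0.34  1.43 -0.    1.38 -0.07]
pivot [40.94963774 36.7481887 ]
0.03 [-4.4 -0.5] 0.06 [-8.8 -0.9] 0.09 [-13.3  -1.2] 0.12 [-17.7  -1.3] 0.15 [-22.2  -1.3] 0.18 [-26.6  -1.2] 0.21 [-31.  -1.] 0.24 [-35.5  -0.6] 0.27 [-39.9  -0. ] 0.3 [-44.3   0.6] 0.33 [-48.6   1.4] 0.36 [-53.    2.3] 0.39 [-57.3   3.4] 0.42 [-61.6   4.6] 0.45 [-65.8   5.9] 0.48 [-70.    7.3] 0.51 [-74.2   8.9] 0.54 [-78.3  10.6] 0.57 [-82.4  12.4] 0.6 [-86.4  14.3] 0.63 [-90.3  16.4] 0.66 [-94.2  18.5] 0.69 [-98.   20.8]
```

send_rows --plan '[{"dx": 0, "dy": 0.0037, "dz": 0.01, "twist": 0.1, "jaw": 0.5}, {"dx": -0.0006, "dy": 0.0037, "dz": 0.03, "twist": 0.185, "jaw": 0.5}, {"dx": -0.0006, "dy": 0.0037, "dz": 0.05, "twist": 0.185, "jaw": 0.5}, {"dx": -0.0006, "dy": 0.0037, "dz": 0.07, "twist": 0.185, "jaw": 0.5}, {"dx": -0.0006, "dy": 0.0037, "dz": 0.085, "twist": 0.185, "jaw": 0.5}, {"dx": -0.0006, "dy": 0.0037, "dz": 0.1, "twist": 0.185, "jaw": 0.5}, {"dx": -0.0006, "dy": 0.0037, "dz": 0.112, "twist": 0.185, "jaw": 0.5}, {"dx": -0.0006, "dy": 0.0037, "dz": 0.124, "twist": 0.185, "jaw": 0.5}, {"dx": -0.0006, "dy": 0.0037, "dz": 0.134, "twist": 0.185, "jaw": 0.5}, {"dx": -0.0006, "dy": 0.0037, "dz": 0.141, "twist": 0.185, "jaw": 0.5}]'

```text
time: 9.3
tool_pos: [0.6638, 0.0423, 0.1764]
tool_rot: [-0.0, 0.723, 0.691, -0.0]
force: [0.4, -0.6, 0.3]
opening: 0.0461
gripper_force: 0.0
```

```bash
python3 - <<'E'
from h import *
import cv2
delta([.6648,.0419,.174],-.0512)
im=optics.read_camera("wrist")[:,160:480,::-1]; im2=optics.read_camera("side")[130:240,290:390,::-1]
o=np.zeros((440,800,3),np.uint8); a=cv2.resize(im,(350,440)); o[:,:350]=a; o[:,400:]=cv2.resize(im2,None,fx=4,fy=4,interpolation=cv2.INTER_CUBIC)
cv2.imwrite("pics/w4.png",cv2.convertScaleAbs(o,alpha=1.4,beta=25))
E
```

```text
shift mm [-0.4  1.1  2.4] twist 0.006 t 9.3 F [ 0.4 -0.6  0.3] open 0.0461 q6 [ 0.06  0.45  1.58 -0.    1.12  0.11]
```

View pics/w4.png

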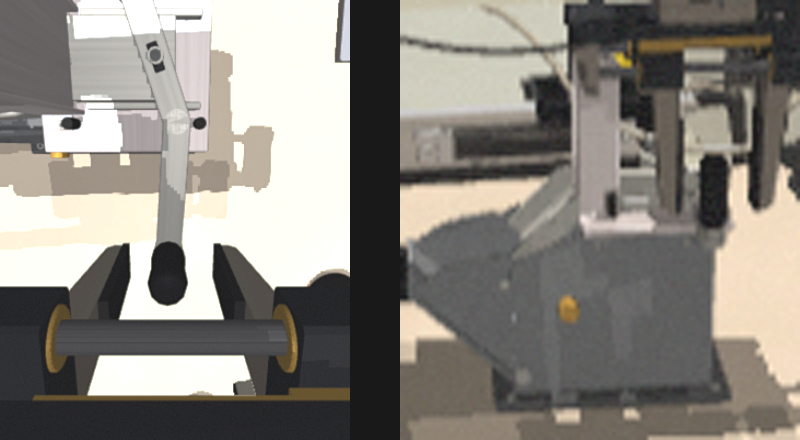

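The handle stands between the fingers, at (168,270) in the left panel. Closing gently.

send_rows --plan '[{"dx": 0, "dy": 0, "dz": 0, "twist": 0, "jaw": 0.6}, {"dx": 0, "dy": 0, "dz": 0, "twist": 0, "jaw": 0.7}, {"dx": 0, "dy": 0, "dz": 0, "twist": 0, "jaw": 0.8}, {"dx": 0, "dy": 0, "dz": 0, "twist": 0, "jaw": 0.9}, {"dx": 0, "dy": 0, "dz": 0, "twist": 0, "jaw": 1}, {"dx": 0, "dy": 0, "dz": 0, "twist": 0, "jaw": 1}, {"dx": 0, "dy": 0, "dz": 0, "twist": 0, "jaw": 1}, {"dx": 0, "dy": 0, "dz": 0, "twist": 0, "jaw": 1}, {"dx": 0, "dy": 0, "dz": 0, "twist": 0, "jaw": 1}, {"dx": 0, "dy": 0, "dz": 0, "twist": 0, "jaw": 1}]' --grip_force 10

```text
time: 10.4
tool_pos: [0.6625, 0.0424, 0.1777]
tool_rot: [-0.001, 0.723, 0.691, -0.001]
force: [-6.2, -0.5, 4.4]
opening: 0.019
gripper_force: 10.0
```

send_rows --plan '[{"dx": -0.0005, "dy": -0.006, "dz": 0, "twist": 0, "jaw": 1}, {"dx": -0.001, "dy": -0.013, "dz": 0, "twist": 0, "jaw": 1}, {"dx": -0.0013, "dy": -0.021, "dz": 0, "twist": 0, "jaw": 1}, {"dx": -0.0012, "dy": -0.03, "dz": 0, "twist": 0, "jaw": 1}, {"dx": -0.0005, "dy": -0.039, "dz": 0, "twist": 0, "jaw": 1}, {"dx": 0.001, "dy": -0.048, "dz": 0, "twist": 0, "jaw": 1}, {"dx": 0.003, "dy": -0.057, "dz": 0, "twist": 0, "jaw": 1}, {"dx": 0.0057, "dy": -0.066, "dz": 0, "twist": 0, "jaw": 1}, {"dx": 0.009, "dy": -0.075, "dz": 0, "twist": 0, "jaw": 1}, {"dx": 0.0124, "dy": -0.083, "dz": 0, "twist": 0, "jaw": 1}]'

```text
time: 11.4
tool_pos: [0.5809, 0.0586, 0.1774]
tool_rot: [0.0, 0.723, 0.691, 0.0]
force: [4.9, -2.9, 0.1]
opening: 0.0189
gripper_force: 10.0
```

send_rows --plan '[{"dx": 0.001, "dy": -0.002, "dz": 0, "twist": 0, "jaw": 1}, {"dx": 0.002, "dy": -0.004, "dz": 0, "twist": 0, "jaw": 1}, {"dx": 0.003, "dy": -0.006, "dz": 0, "twist": 0, "jaw": 1}, {"dx": 0.004, "dy": -0.008, "dz": 0, "twist": 0, "jaw": 1}, {"dx": 0.005, "dy": -0.01, "dz": 0, "twist": 0, "jaw": 1}, {"dx": 0.006, "dy": -0.0115, "dz": 0, "twist": 0, "jaw": 1}, {"dx": 0.0065, "dy": -0.0125, "dz": 0, "twist": 0, "jaw": 1}, {"dx": 0.0065, "dy": -0.0125, "dz": 0, "twist": 0, "jaw": 1}, {"dx": 0.0065, "dy": -0.0125, "dz": 0, "twist": 0, "jaw": 1}, {"dx": 0.0065, "dy": -0.0125, "dz": 0, "twist": 0, "jaw": 1}]'

```text
time: 12.4
tool_pos: [0.5695, 0.0654, 0.1774]
tool_rot: [0.0, 0.723, 0.691, 0.0]
force: [3.9, -3.4, 0.7]
opening: 0.0188
gripper_force: 10.0
```

send_rows --plan '[{"dx": 0.0005, "dy": -0.001, "dz": 0, "twist": 0, "jaw": 1}, {"dx": 0.001, "dy": -0.002, "dz": 0, "twist": 0, "jaw": 1}, {"dx": 0.0015, "dy": -0.003, "dz": 0, "twist": 0, "jaw": 1}, {"dx": 0.002, "dy": -0.004, "dz": 0, "twist": 0, "jaw": 1}, {"dx": 0.002, "dy": -0.004, "dz": 0, "twist": 0, "jaw": 1}, {"dx": 0.002, "dy": -0.004, "dz": 0, "twist": 0, "jaw": 1}, {"dx": 0.002, "dy": -0.004, "dz": 0, "twist": 0, "jaw": 1}, {"dx": 0.002, "dy": -0.004, "dz": 0, "twist": 0, "jaw": 1}, {"dx": 0.002, "dy": -0.004, "dz": 0, "twist": 0, "jaw": 1}, {"dx": 0.002, "dy": -0.004, "dz": 0, "twist": 0, "jaw": 1}]'

```text
time: 13.4
tool_pos: [0.5676, 0.0666, 0.1775]
tool_rot: [0.002, 0.723, 0.691, 0.001]
force: [12.9, -9.1, -5.4]
opening: 0.0188
gripper_force: 10.0
```

send_rows --plan '[{"dx": -0.006, "dy": 0.012, "dz": 0, "twist": 0, "jaw": 1}, {"dx": -0.0104, "dy": 0.021, "dz": 0, "twist": 0, "jaw": 1}, {"dx": -0.0144, "dy": 0.0315, "dz": 0, "twist": 0, "jaw": 1}, {"dx": -0.0179, "dy": 0.0425, "dz": 0, "twist": 0, "jaw": 1}, {"dx": -0.0202, "dy": 0.0535, "dz": 0, "twist": 0, "jaw": 1}, {"dx": -0.0219, "dy": 0.0655, "dz": 0, "twist": 0, "jaw": 1}, {"dx": -0.0222, "dy": 0.0775, "dz": 0, "twist": 0, "jaw": 1}, {"dx": -0.0218, "dy": 0.0875, "dz": 0, "twist": 0, "jaw": 1}, {"dx": -0.0213, "dy": 0.094, "dz": 0, "twist": 0, "jaw": 1}, {"dx": -0.0211, "dy": 0.0965, "dz": 0, "twist": 0, "jaw": 1}]'

```text
time: 14.4
tool_pos: [0.6613, 0.0424, 0.177]
tool_rot: [-0.0, 0.723, 0.691, -0.0]
force: [0.1, 0.7, 1.6]
opening: 0.0187
gripper_force: 10.0
```

send_rows --plan '[{"dx": 0, "dy": 0, "dz": 0, "twist": 0, "jaw": 0.7}, {"dx": 0, "dy": 0, "dz": 0, "twist": 0, "jaw": 0.5}, {"dx": 0, "dy": 0, "dz": 0, "twist": 0, "jaw": 0.45}, {"dx": 0, "dy": 0.003, "dz": 0, "twist": 0, "jaw": 0.45}, {"dx": 0, "dy": 0.003, "dz": 0, "twist": 0, "jaw": 0.45}, {"dx": 0, "dy": 0.003, "dz": -0.01, "twist": 0, "jaw": 0.45}, {"dx": 0, "dy": 0.003, "dz": -0.035, "twist": 0, "jaw": 0.45}, {"dx": 0, "dy": 0.003, "dz": -0.07, "twist": 0, "jaw": 0.45}, {"dx": 0, "dy": 0.003, "dz": -0.11, "twist": 0, "jaw": 0.45}, {"dx": 0, "dy": 0.003, "dz": -0.15, "twist": 0, "jaw": 0.45}]'

```text
time: 15.4
tool_pos: [0.6635, 0.0421, 0.3296]
tool_rot: [0.0, 0.723, 0.691, 0.0]
force: [1.5, 0.4, 0.4]
opening: 0.0505
gripper_force: 0.0
```

```bash
python3 - <<'E'
from h import *
delta([.45,.160,.32],np.pi/2-.0512)
E
```

```text
shift mm [ 108.2 -218.6    9.5] twist -1.565 t 15.4 F [1.5 0.4 0.4] open 0.0505 q6 [0.06 0.34 1.4  0.   1.4  0.11]
```

send_rows --plan '[{"dx": 0.005, "dy": -0.01, "dz": 0, "twist": -0.12, "jaw": 0.5}, {"dx": 0.015, "dy": -0.03, "dz": 0, "twist": -0.26, "jaw": 0.5}, {"dx": 0.03, "dy": -0.055, "dz": 0, "twist": -0.4, "jaw": 0.5}, {"dx": 0.045, "dy": -0.085, "dz": 0, "twist": -0.54, "jaw": 0.5}, {"dx": 0.06, "dy": -0.115, "dz": 0, "twist": -0.68, "jaw": 0.5}, {"dx": 0.075, "dy": -0.145, "dz": 0, "twist": -0.82, "jaw": 0.5}, {"dx": 0.09, "dy": -0.175, "dz": 0, "twist": -0.96, "jaw": 0.5}, {"dx": 0.1, "dy": -0.2, "dz": 0, "twist": -1.1, "jaw": 0.5}, {"dx": 0.107, "dy": -0.215, "dz": 0, "twist": -1.24, "jaw": 0.5}, {"dx": 0.108, "dy": -0.219, "dz": 0, "twist": -1.38, "jaw": 0.5}]'

```text
time: 16.4
tool_pos: [0.4484, 0.1606, 0.3283]
tool_rot: [0.0, 0.114, 0.993, 0.0]
force: [0.0, 0.4, -0.5]
opening: 0.0459
gripper_force: 0.0
```

```bash
python3 - <<'E'
from h import *
import cv2
delta([.4406,.1606,.058],np.pi/2-.0512)
im=optics.read_camera("wrist")[130:330,200:420,::-1]; im2=optics.read_camera("top")[125:225,250:350,::-1]
o=np.zeros((400,800,3),np.uint8); a=cv2.resize(im,(400,364)); o[:364,:400]=a; o[:,400:]=cv2.resize(im2,None,fx=4,fy=4,interpolation=cv2.INTER_CUBIC)
cv2.imwrite("pics/w5.png",cv2.convertScaleAbs(o,alpha=1.4,beta=25))
E
```

```text
shift mm [  7.8  -2.  270.3] twist -0.178 t 16.4 F [ 0.   0.4 -0.5] open 0.0459 q6 [ 0.34  0.02  1.79  0.    1.33 -1.  ]
```

View pics/w5.png

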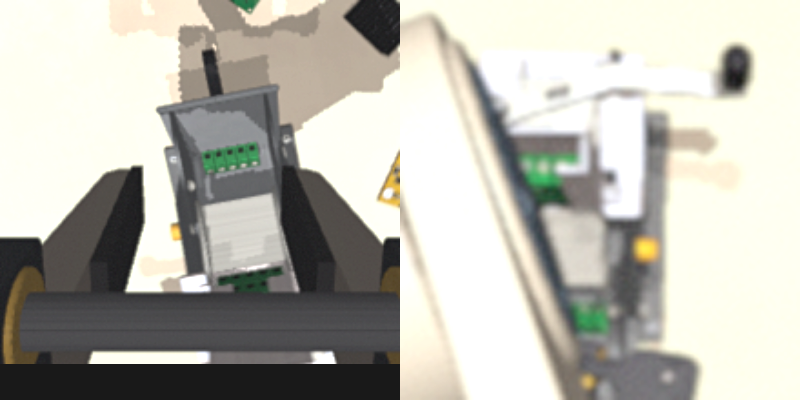

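One block lies in the bin at (232,157), the next one is at the magazine foot, and the lever is home at (735,60). Now I'll re-pinch the tab and close the bin.

send_rows --plan '[{"dx": 0.004, "dy": -0.001, "dz": 0.02, "twist": -0.1, "jaw": 0.5}, {"dx": 0.0078, "dy": -0.002, "dz": 0.055, "twist": -0.178, "jaw": 0.5}, {"dx": 0.0078, "dy": -0.002, "dz": 0.095, "twist": -0.178, "jaw": 0.5}, {"dx": 0.0078, "dy": -0.002, "dz": 0.135, "twist": -0.178, "jaw": 0.5}, {"dx": 0.0078, "dy": -0.002, "dz": 0.17, "twist": -0.178, "jaw": 0.5}, {"dx": 0.0078, "dy": -0.002, "dz": 0.2, "twist": -0.178, "jaw": 0.5}, {"dx": 0.0078, "dy": -0.002, "dz": 0.225, "twist": -0.178, "jaw": 0.5}, {"dx": 0.0078, "dy": -0.002, "dz": 0.245, "twist": -0.178, "jaw": 0.5}, {"dx": 0.0078, "dy": -0.002, "dz": 0.26, "twist": -0.178, "jaw": 0.5}, {"dx": 0.0078, "dy": -0.002, "dz": 0.268, "twist": -0.178, "jaw": 0.5}]'

```text
time: 17.5
tool_pos: [0.442, 0.1594, 0.0583]
tool_rot: [-0.001, 0.031, 1.0, -0.0]
force: [-0.1, -0.3, -0.8]
opening: 0.046
gripper_force: 0.0
```

send_rows --plan '[{"dx": 0, "dy": 0, "dz": 0, "twist": 0, "jaw": 0.6}, {"dx": 0, "dy": 0, "dz": 0, "twist": 0, "jaw": 0.75}, {"dx": 0, "dy": 0, "dz": 0, "twist": 0, "jaw": 0.85}, {"dx": 0, "dy": 0, "dz": 0, "twist": 0, "jaw": 1}, {"dx": 0, "dy": 0, "dz": 0, "twist": 0, "jaw": 1}, {"dx": 0, "dy": 0, "dz": 0, "twist": 0, "jaw": 1}, {"dx": 0, "dy": 0, "dz": 0, "twist": 0, "jaw": 1}, {"dx": 0, "dy": 0, "dz": 0, "twist": 0, "jaw": 1}, {"dx": 0, "dy": 0, "dz": 0, "twist": 0, "jaw": 1}, {"dx": 0, "dy": 0, "dz": 0, "twist": 0, "jaw": 1}]' --grip_force 20

```text
time: 18.5
tool_pos: [0.4424, 0.1605, 0.0599]
tool_rot: [0.001, 0.029, 1.0, 0.001]
force: [-1.1, 4.3, 3.0]
opening: 0.0101
gripper_force: 20.0
```

send_rows --plan '[{"dx": -0.0023, "dy": 0, "dz": -0.0037, "twist": 0, "jaw": 1}, {"dx": -0.0047, "dy": 0, "dz": -0.0074, "twist": 0, "jaw": 1}, {"dx": -0.0072, "dy": 0, "dz": -0.011, "twist": 0, "jaw": 1}, {"dx": -0.0099, "dy": 0, "dz": -0.0145, "twist": 0, "jaw": 1}, {"dx": -0.0127, "dy": 0, "dz": -0.0179, "twist": 0, "jaw": 1}, {"dx": -0.0157, "dy": 0, "dz": -0.0211, "twist": 0, "jaw": 1}, {"dx": -0.0188, "dy": 0, "dz": -0.0243, "twist": 0, "jaw": 1}, {"dx": -0.022, "dy": 0, "dz": -0.0273, "twist": 0, "jaw": 1}, {"dx": -0.0253, "dy": 0, "dz": -0.0302, "twist": 0, "jaw": 1}, {"dx": -0.0287, "dy": 0, "dz": -0.0329, "twist": 0, "jaw": 1}]'

```text
time: 19.5
tool_pos: [0.471, 0.1591, 0.0924]
tool_rot: [0.0, 0.029, 1.0, 0.001]
force: [1.8, 7.8, -4.6]
opening: 0.01
gripper_force: 20.0
```

send_rows --plan '[{"dx": -0.0036, "dy": 0, "dz": -0.0026, "twist": 0, "jaw": 1}, {"dx": -0.0072, "dy": 0, "dz": -0.0051, "twist": 0, "jaw": 1}, {"dx": -0.0109, "dy": 0, "dz": -0.0074, "twist": 0, "jaw": 1}, {"dx": -0.0147, "dy": 0, "dz": -0.0096, "twist": 0, "jaw": 1}, {"dx": -0.0186, "dy": 0, "dz": -0.0116, "twist": 0, "jaw": 1}, {"dx": -0.0226, "dy": 0, "dz": -0.0135, "twist": 0, "jaw": 1}, {"dx": -0.0266, "dy": 0, "dz": -0.0152, "twist": 0, "jaw": 1}, {"dx": -0.0307, "dy": 0, "dz": -0.0168, "twist": 0, "jaw": 1}, {"dx": -0.035, "dy": 0, "dz": -0.0182, "twist": 0, "jaw": 1}, {"dx": -0.0391, "dy": 0, "dz": -0.0194, "twist": 0, "jaw": 1}]'

```text
time: 20.5
tool_pos: [0.5094, 0.1574, 0.1116]
tool_rot: [-0.0, 0.029, 1.0, 0.001]
force: [-0.3, 9.6, -4.0]
opening: 0.01
gripper_force: 20.0
```

send_rows --plan '[{"dx": -0.001, "dy": 0, "dz": 0, "twist": 0, "jaw": 1}, {"dx": -0.002, "dy": 0, "dz": -0.0005, "twist": 0, "jaw": 1}, {"dx": -0.003, "dy": 0, "dz": -0.0005, "twist": 0, "jaw": 1}, {"dx": -0.004, "dy": 0, "dz": -0.0005, "twist": 0, "jaw": 1}, {"dx": -0.005, "dy": 0, "dz": -0.0005, "twist": 0, "jaw": 1}, {"dx": -0.005, "dy": 0, "dz": -0.0005, "twist": 0, "jaw": 1}, {"dx": -0.005, "dy": 0, "dz": -0.0005, "twist": 0, "jaw": 1}, {"dx": -0.005, "dy": 0, "dz": -0.0005, "twist": 0, "jaw": 1}, {"dx": -0.005, "dy": 0, "dz": -0.0005, "twist": 0, "jaw": 1}, {"dx": -0.005, "dy": 0, "dz": -0.0005, "twist": 0, "jaw": 1}]'

```text
time: 21.5
tool_pos: [0.5114, 0.1573, 0.112]
tool_rot: [-0.003, 0.029, 1.0, 0.001]
force: [-13.0, 13.0, 7.1]
opening: 0.0099
gripper_force: 20.0
```

Firm contact at shut. I'll release and retreat.

send_rows --plan '[{"dx": -0.003, "dy": 0, "dz": 0, "twist": 0, "jaw": 0.7}, {"dx": -0.001, "dy": 0, "dz": 0, "twist": 0, "jaw": 0.5}, {"dx": 0, "dy": 0, "dz": 0, "twist": 0, "jaw": 0.5}, {"dx": 0.002, "dy": 0, "dz": -0.005, "twist": 0, "jaw": 0.5}, {"dx": 0.002, "dy": 0, "dz": -0.025, "twist": 0, "jaw": 0.5}, {"dx": 0.005, "dy": 0, "dz": -0.06, "twist": 0, "jaw": 0.5}, {"dx": 0.012, "dy": 0, "dz": -0.1, "twist": 0, "jaw": 0.5}, {"dx": 0.02, "dy": 0, "dz": -0.14, "twist": 0, "jaw": 0.5}, {"dx": 0.03, "dy": 0, "dz": -0.18, "twist": 0, "jaw": 0.5}, {"dx": 0.036, "dy": 0, "dz": -0.22, "twist": 0, "jaw": 0.5}]'

```text
time: 22.5
tool_pos: [0.4776, 0.1573, 0.3341]
tool_rot: [0.0, 0.029, 1.0, -0.0]
force: [0.9, -0.1, -0.2]
opening: 0.0462
gripper_force: 0.0
```

```bash
python3 - <<'E'
from h import *
import cv2
s=status.observe(); print(s["tool_pos"],s["force"],s["time"])
im=optics.read_camera("wrist")[150:310,220:420,::-1]; im2=optics.read_camera("side")[130:240,290:390,::-1]
o=np.zeros((440,800,3),np.uint8); a=cv2.resize(im,(400,320)); o[:320,:400]=a; o[:,400:]=cv2.resize(im2,None,fx=4,fy=4,interpolation=cv2.INTER_CUBIC)
cv2.imwrite("pics/w6.png",cv2.convertScaleAbs(o,alpha=1.4,beta=25))
E
```

```text
[0.47762937 0.15728557 0.33414844] [ 0.9181662  -0.06375164 -0.15314628] 22.5
```

View pics/w6.png

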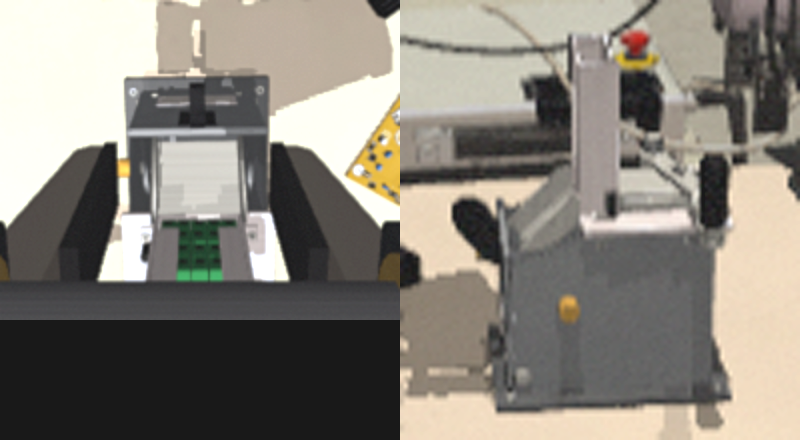

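The bin is shut: the side view matches the start, with the tab at (478,228) and the lever home. Handing in.

```bash
python3 -c "
from station import robot
print(robot.close_job())"
```

```text
the job is handed in; nothing more can be done
None
```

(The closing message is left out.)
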